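# Shut the gas screw of the blue burner

### The arm

A 6-joint arm with a two-finger parallel gripper is mounted at the origin on the work surface. World frame = base frame: x ahead of the robot, y to its left, z up, the work surface at z = 0. Lengths are in m, angles in rad, forces in N, time in s.
With the tool pointing down it reaches from about 0.375 to 0.825 m from the base axis. Payload 5.5 kg.
Tool frame: the origin (TCP) lies at the very end of the fingers, on their centre line; the grasp point (between the pads) lies ctrl.pinch_z behind it (ctrl.pinch_z is the distance from the TCP to the grasp point, in m); z points along the fingers, x is the direction in which the jaws open and shut, and the axes are right-handed (so a half turn about z gives the same grasp; the last joint's range is limited). The gripper opens to 85 mm and grips with 20 to 120 N. Pads are 22 mm wide; open, the fingers measure 114 mm over their backs; the gripper's body (76 mm by 85 mm) begins 54 mm behind the grasp point. The pads swing forward as they close: fully open they stand 13 mm farther back than shut.
Start: joints at [-1.219, 0.314, -0.047, 1.21, 0, 1.571], TCP at [0.207, -0.563, 0.231] pointing down, gripper open.
Joint ranges: [-2.67, 2.67], [-0.69, 1.73], [-1.03, 1.25], [-2.08, 2.16], [-1.42, 1.45], [-3.14, 3.14]. Speed limits (rad/s): [2.39, 2.39, 3.01, 3.14, 3.14, 3.14].

### API

Orientations are given as a rotation vector (axis times angle).
In Python, from bench import ctrl gives the robot as it stands. The module is installed in compiled form; this text tells all that it offers.
- The arm moves only by the tool carry_out, never from a script. Its argument "commands" is a list of rows, each an object of numbers: "rx", "ry", "rz": the turn, a rotation vector about the world's x, y, z in rad; "dx", "dy", "dz": the shift along the world's x, y, z in cm; "jaw": the finger opening in cm, from 0 to 8.54. In form: [{"rx": .., "ry": .., "rz": .., "dx": .., "dy": .., "dz": .., "jaw": ..}, ...]. A call has 1 to 5 rows; each row shifts and turns the commanded pose from where the row before left it; what a row does not reach is not made up. A row lasts 1/12 s, in which the tool goes at most 41.7 mm and 7.16 degrees, less where a joint would pass 70% of its speed; a pose out of reach is approached as far as the arm can. A call with a gripper value outside its range is refused whole. The fingers move at their own pace and stop on an object; "newtons" is the grip in N (left out, the last holds). Time passes only in rows, so rows that do not move let the fingers close. It gives the time, the measured TCP pose, the force and the opening at its end, in the units of the state.
- ctrl.read_state(): the state, without advancing time (a new reading comes with each control period).
- ctrl.get_image(name): name is "scene" or "top" or "wrist"; returns the picture (400x640x3 uint8, red, green, blue); there is no depth.
- ctrl.camera_model(name): a dict with "intrinsics" (3x3 intrinsics, pixels), "rvec" (rotation vector, rad) and "tvec" (3), from world to camera coordinates, as OpenCV has them. Camera axes: x right, y down, z forward; pixel columns grow to the right and rows downward; lengths in m; the calibration is good to about 2 mm. A picture is of the moment at which its call begins: read the wrist's pose just before it. camera_model takes no time and is no camera call; for the wrist camera it gives the pose at the moment of the call.
- ctrl.hand_in(): hands the job in, once; it reports no verdict.
Trained networks look in the newest picture that a camera, given by its name, has taken for a name from the list of things; names that differ only in an ending like _2 or _b are one class to them, and where a whole thing is asked for, a point or a joint stands for the part that bears it (a point fixed in the world has none). Each returns a list of dicts, best first, with "conf" (0 to 1); they miss things now and then, are a little off and sometimes report something else, mostly with a low value. They report only what shows in the picture. A call takes as long as a camera call. They do not tell look-alikes from the thing itself.
- ctrl.recognise(camera, target): "at" ([x, y, z] in m, in world coordinates, good to about 4 mm: the middle of the surface that is visible of it).
The state is a dict: "time_s": time; "q": joint angles; "dq": joint speeds; "tau": joint torques, N m; "tool_pos": TCP position; "ee_rot": TCP orientation; "wrist_force": force on the tool from outside, world axes, zero at the start; "ft_torque": the same for the moment, N m; "width": finger opening in m.
Only numpy, scipy, OpenCV 4.12 (cv2) and the standard library are available. Lean on these libraries where they do the work, as an engineer would, in place of code of your own. Each camera call takes 0.05 s, during which the arm holds its last target. There are 200 camera calls.

### The job

Take the flat driver from its wooden stand and use it to shut the slotted gas screw of the blue burner: keep the blade seated in the slot and turn the screw gently clockwise until it is snug against its stop, without forcing it. Then put the driver back standing in its stand and let go of it; leave the red burner's screw and everything else on the table alone.

Things in the scene. Friction and masses are not known exactly. Their poses are not given: they have to be found in the camera images.
- driver: Stubby flat screwdriver, about 130 g, standing blade down in the stand. Origin at the middle of the blade's tip edge, z up towards the handle. Square orange and black handle 28 x 28 mm, sides square to x and y, from z = 36 to 86 mm; under it a round steel shank 16 mm across, and from z = 12 mm down to 0 a blade 16 mm wide, 3 mm thick, its width roughly along x (see driver_tip).
- driver_tip (a point): Middle of the blade's tip edge; axes as the handle's, not the blade's: the steel bit was clamped in the handle by hand, so the blade's width lies up to 0.3 rad off the handle's x, either way about z (new each time, and firm). The last of the yaw must be found by feel on the slot, or by sight once the driver is lifted.
- stand: Wooden block 80 x 80 mm, 45 mm high, fixed to the table, with one upright round through hole 20 mm across in its middle (2 mm chamfer at its mouth). Origin under its centre, on the table; z up. The driver stands with blade and shank in the hole and the handle's underside resting on the block's top, so the blade tip is then 9 mm above the table; any yaw will do.
- blue_burner: Small gas burner with a BLUE valve block, fixed to the table. Origin on the table under the screw's axis, z up, x from the valve block along the brass pipe to the black iron burner head (centre 155 mm along x, 60 mm high with its arms). Valve block 50 x 50 mm, 48 mm high, with a steel collar 38 mm across up to 54 mm; the slotted screw stands on it, its top at 66 mm. A brass stub reaches 65 mm towards -x.
- blue_burner_slot (a point): On the blue burner's screw: the centre of the slot at the top face of the screw (66 mm above the table); turns with the screw; x along the slot, z up. The brass screw head is 28 mm across; its slot runs right across it, open at both ends, 4.6 mm wide and 6 mm deep, so the blade has 0.8 mm of play each side and about 0.1 rad in yaw before it drives.
- blue_burner_screw (a joint): Angle of the blue burner's screw, rad: 0 open (slot along the burner's x), grows clockwise seen from above, firm stop at 1.57 (shut). Starts between 0.3 and 0.7. Dry friction about 0.08 N m; stays where left. At the stop the moment rises by 0.2 to 0.3 N m in 0.05 rad of the driver: snug at 0.2 to 0.3 N m, forced above about 0.4 N m.
- red_burner: The same burner with a RED valve block, to be left alone. Origin and axes as for the blue one.
- red_burner_screw (a joint): Angle of the red burner's screw, as for the blue one; to be left as it is.
- flatbread: Loose flatbread, disc 140 mm across, 14 mm thick; bystander.
- seed_jar: Loose amber jar with white cap, 70 mm across, 110 mm high; bystander.
- steel_mug: Loose steel mug, 76 mm across, 85 mm high; bystander.
- brush: Loose pastry brush lying on the table; bystander.
- scraper: Loose dough scraper, steel blade 110 x 75 mm with wooden handle; bystander.
Not all that is in view belongs to the job. What is meant by the stand is not green, pink or purple, and is the smaller of those in its own colour.

How it is judged:
On the way, in this order (a step that is already met when the one before it is completed fails the run):
1. the driver's blade is seated in the slot of the blue burner's screw: its tip at least 4 mm below the screw's top face, within 5 mm of the axis, driver upright (z of driver_tip in the frame of blue_burner_slot below -0.004 m and horizontal distance between driver_tip and blue_burner_slot below 0.005 m and angle between driver's own z axis and vertical below 0.12 rad), for 0.2 s.
2. the blue burner's screw is shut (past 1.53 rad) and snug, the blade still seated in its slot: over 25 N between driver and screw (about 0.16 N m) (all of step 1 and value of joint blue_burner_screw above 1.53 rad and contact force between driver and blue_burner above 25 N), for 0.1 s.
At the end, for the whole second after the job is handed in: The blue burner's screw stands past 1.5 rad (shut; stop at 1.57) and the driver stands released, upright within 0.1 rad, at rest in the stand's hole, its blade tip within 6 mm of the hole's axis and 4 to 13 mm above the table (value of joint blue_burner_screw above 1.5 rad and horizontal distance between driver and stand below 0.006 m and z of driver in the frame of stand between 0.004 and 0.013 m and angle between driver's own z axis and vertical below 0.1 rad and linear speed of driver below 0.02 m/s and contact force between the fingers and driver below 0.1 N); the robot touches nothing.
It fails at once if the screw or blue burner forced: more than 60 N between driver and blue burner (about 0.4 N m on the screw) (contact force between driver and blue_burner above 60 N).
It fails at once if the screw turned clockwise (faster than 0.15 rad/s) while the blade is not at its slot (tip over 1 mm above the screw's top face, or over 8 mm off its axis) (velocity of joint blue_burner_screw above 0.15 rad/s and (z of driver_tip in the frame of blue_burner_slot above 0.001 m or horizontal distance between driver_tip and blue_burner_slot above 0.008 m)).
It fails at once if the robot itself pushes on the blue burner (over 5 N) (contact force between any of the fingers, the arm and blue_burner above 5 N).
It fails at once if the red burner is touched hard (over 5 N) by robot or driver (contact force between any of the fingers, the arm, driver and red_burner above 5 N).
It fails at once if a bystander is moved by more than 20 mm (distance of any of flatbread, seed_jar, steel_mug, brush, scraper from where it was at the start of the episode above 0.02 m).
It also fails if it takes over 72 s, if anything falls off the work surface, if the arm or the gripper's body presses on something with over 40 N, if the wrist force passes 120 N, or if a joint passes its speed limit or range.

## Working session

There is one attempt and no reset: what is moved stays moved. The work goes in short steps, Python scripts to look and compute and a tool call to move; the robot and the scene stay as the last step left them, time stands still between calls to the robot, and variables do not carry over. Pictures are saved under pics/ and viewed, about 8 in all and at most 12, crops included, and the job is handed in when it is done.

Besides the shell and the picture viewer there is one more tool, called after "Request:" by a JSON object that holds its "api" and its "payload". carry_out: Moves the arm, as the interface text tells. Its arguments: {"type":"object","properties":{"commands":{"type":"array"},"newtons":{"type":"number"}},"required":["commands"]}

```bash
mkdir -p pics
cat > h.py <<'E'
import numpy as np,cv2
from bench import ctrl
def cam(n):
    c=ctrl.camera_model(n);K=np.array(c["intrinsics"]);R=cv2.Rodrigues(np.array(c["rvec"],float))[0];return K,R,np.array(c["tvec"],float).ravel()
def px2w(n,u,v,z,c=None):
    K,R,t=c or cam(n);d=R.T@np.linalg.solve(K,[u,v,1.]);o=-R.T@t;return o+d*(z-o[2])/d[2]
def w2px(n,p,c=None):
    K,R,t=c or cam(n);q=K@(R@np.array(p,float)+t);return q[:2]/q[2]
def save(n,f):
    im=np.array(ctrl.get_image(n));cv2.imwrite('pics/'+f,im[:,:,::-1]);return im
E
python3 - <<'E'
from h import *
a=save("top","top.png");b=save("scene","scene.png")
for t in ["driver","stand","blue_burner","blue_burner_slot","red_burner","seed_jar"]:
    for c in ["top","scene"]:
        print(t,c,[(np.round(d["at"],3).tolist(),round(d["conf"],2),w2px(c,d["at"]).round().tolist()) for d in ctrl.recognise(c,t)])
s=ctrl.read_state();print(s,ctrl.pinch_z)
E
```

```text
driver top [([0.478, -0.014, 0.099], 0.61, [326.0, 199.0])]
driver scene [([0.487, -0.015, 0.084], 0.64, [324.0, 188.0])]
stand top [([0.35, -0.016, 0.045], 0.95, [327.0, 238.0]), ([0.618, -0.103, 0.056], 0.86, [352.0, 159.0]), ([0.612, 0.09, 0.062], 0.78, [296.0, 160.0]), ([0.472, -0.013, 0.049], 0.62, [326.0, 202.0])]
stand scene [([0.644, -0.112, 0.059], 0.95, [281.0, 244.0]), ([0.362, -0.021, 0.047], 0.89, [322.0, 166.0]), ([0.222, -0.371, 0.048], 0.75, [206.0, 135.0]), ([0.634, 0.081, 0.06], 0.7, [366.0, 240.0])]
blue_burner top [([0.672, 0.298, 0.044], 0.64, [235.0, 144.0])]
blue_burner scene [([0.698, 0.296, 0.045], 0.9, [465.0, 267.0]), ([0.49, -0.021, 0.086], 0.27, [322.0, 188.0])]
blue_burner_slot top [([0.578, 0.27, 0.071], 0.6, [242.0, 170.0])]
blue_burner_slot scene [([0.582, 0.263, 0.068], 0.67, [442.0, 221.0]), ([0.701, -0.272, 0.043], 0.59, [208.0, 270.0]), ([0.402, -0.42, 0.053], 0.42, [175.0, 175.0])]
red_burner top [([0.675, -0.272, 0.046], 0.6, [401.0, 143.0])]
red_burner scene [([0.702, -0.273, 0.046], 0.65, [207.0, 270.0])]
seed_jar top [([0.319, -0.257, 0.115], 0.98, [402.0, 248.0])]
seed_jar scene [([0.346, -0.262, 0.077], 0.76, [235.0, 154.0])]
{'time_s': 0.7, 'q': array([-1.21900864e+00,  3.13446270e-01, -4.70929594e-02,  1.21019107e+00,
        9.66861840e-06,  1.57078771e+00]), 'dq': array([ 0.00066813,  0.00054508, -0.00205328,  0.00056507,  0.00118974,
       -0.00021904]), 'tau': array([-1.82538752e-03, -5.39284730e+01,  3.39985943e+01,  1.13352580e-03,
       -6.86639396e-05, -6.30034862e-06]), 'tool_pos': array([ 0.20675117, -0.5632599 ,  0.23133482]), 'ee_rot': array([ 2.57587521e+00, -1.79841141e+00,  9.37318575e-05]), 'wrist_force': array([0.06136559, 0.20106872, 0.24280786]), 'ft_torque': array([-0.03497249,  0.02091682, -0.07506509]), 'width': 0.08537822059596162} 0.0187
```

View pics/top.png

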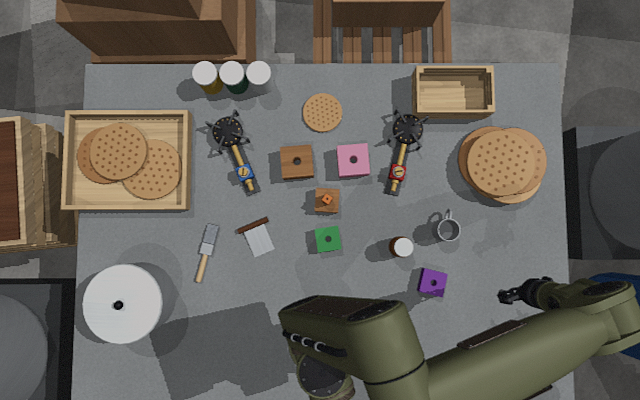

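View pics/scene.png

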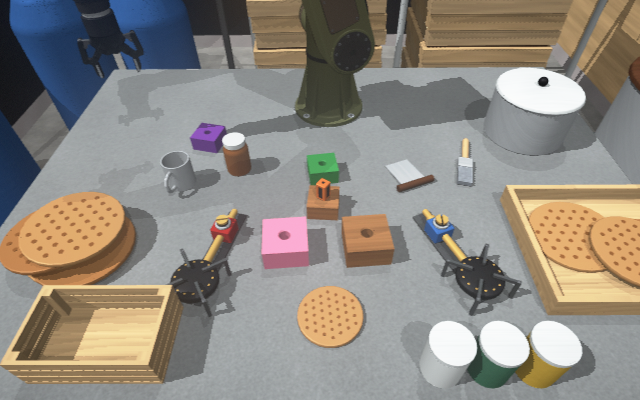

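Stand candidates in the top view are green (328,238), purple (433,282), pink (353,160), large wood (296,161) and small wood (326,201). The small wooden one fits: it is not one of the excluded colours, it is the smaller of the two brown blocks, and it holds the driver. I'll confirm it in a crop.

Run:
```python
import cv2,numpy as np
t=cv2.imread('pics/top.png');s=cv2.imread('pics/scene.png')
a=cv2.resize(t[180:225,300:350],(400,360),interpolation=cv2.INTER_CUBIC)   #x8
b=cv2.resize(t[150:195,220:270],(400,360),interpolation=cv2.INTER_CUBIC)
c=cv2.resize(s[170:230,295:375],(400,300)[:2],interpolation=cv2.INTER_CUBIC)[:240]
d=cv2.resize(s[200:248,410:490],(400,240),interpolation=cv2.INTER_CUBIC)
cv2.imwrite('pics/crop.png',np.vstack([np.hstack([a,b]),np.hstack([c,d])]))
from h import *
for n in ["top","scene"]:
    K,R,tt=cam(n);print(n,(-R.T@tt).round(3),K[0,0])
```

```text
top [ 0.356 -0.005  1.598] 459.08775375349336
scene [ 1.207 -0.01   0.794] 404.38705861563625
```

View pics/crop.png

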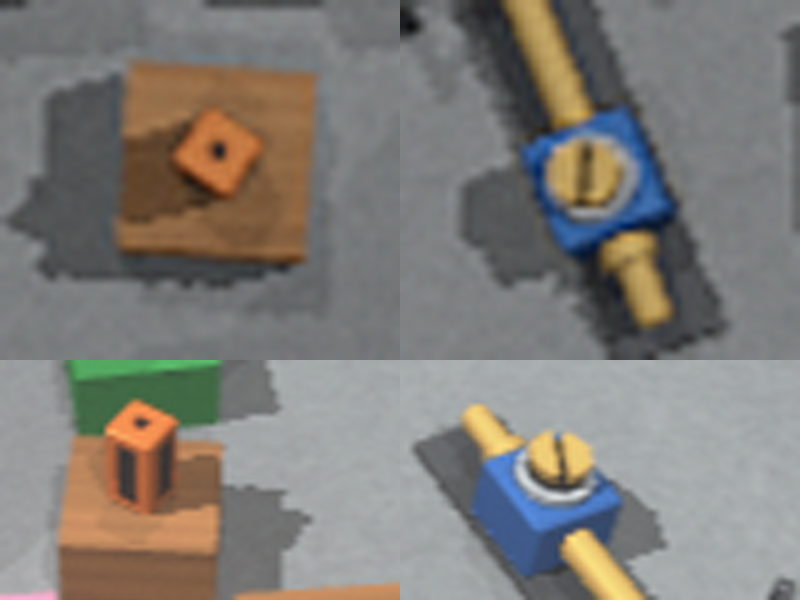

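The small wooden block does hold the driver. The crop also shows the blue screw at about (243,172) in the top image. Moving over the driver next.

Request:
{"api": "carry_out", "payload": {"commands": [{"dx":1.8,"dy":3.65,"rz":0.029,"jaw":8.5},{"dx":1.8,"dy":3.65,"rz":0.029},{"dx":1.8,"dy":3.65,"rz":0.029},{"dx":1.8,"dy":3.65,"rz":0.029},{"dx":1.8,"dy":3.65,"rz":0.029}]}}

```text
$.commands[0]: bad value
```

Request:
{"api": "carry_out", "payload": {"commands": [{"dx":1.8,"dy":3.65,"rz":0.029},{"dx":1.8,"dy":3.65,"rz":0.029},{"dx":1.8,"dy":3.65,"rz":0.029},{"dx":1.8,"dy":3.65,"rz":0.029},{"dx":1.8,"dy":3.65,"rz":0.029}]}}

```text
$.commands[0]: bad value
```

Request:
{"api": "carry_out", "payload": {"commands": [{"dx":1.8,"dy":3.65,"rz":0.029},{"dx":1.8,"dy":3.65,"rz":0.029},{"dx":1.8,"dy":3.65,"rz":0.029},{"dx":1.8,"dy":3.65,"rz":0.029},{"dx":1.8,"dy":3.65,"rz":0.029}]}}

```text
$.commands[0]: bad value
```

```bash
cat >> h.py <<'E'
def st():
    s=ctrl.read_state();R=cv2.Rodrigues(np.array(s["ee_rot"],float))[0]
    print("t",round(s["time_s"],2),"pos",np.round(s["tool_pos"],4),"yaw",round(float(np.arctan2(R[1,0],R[0,0])),4),"tz",R[:,2].round(3),"q",np.round(s["q"],3),"F",np.round(s["wrist_force"],2),"T",np.round(s["ft_torque"],3),"w",round(float(s["width"]),4));return s
E
python3 - <<'E'
from h import *
st();save("wrist","w1.png");K,R,t=cam("wrist");print((-R.T@t).round(3),R.round(2).tolist(),K.round(1).tolist())
print(px2w("top",327.1,198.75,.095),px2w("top",243.1,171.6,.066),w2px("wrist",px2w("top",327.1,198.75,.095)))
# stand outline from top crop corners
for p in [(129,63),(316,74),(303,258),(118,247)]: print(px2w("top",300+p[0]/8,180+p[1]/8,.045).round(4))
E
```

```text
t 0.7 pos [ 0.2068 -0.5633  0.2313] yaw -1.219 tz [ 0. -0. -1.] q [-1.219  0.313 -0.047  1.21   0.     1.571] F [0.06 0.2  0.24] T [-0.035  0.021 -0.075] w 0.0854
[ 0.286 -0.535  0.375] [[0.34, -0.94, -0.0], [-0.89, -0.33, 0.33], [-0.31, -0.11, -0.95]] [[283.4, 0.0, 314.5], [0.0, 283.4, 198.8], [0.0, 0.0, 1.0]]
[ 0.47902944 -0.01659603  0.095     ] [0.57385012 0.26561654 0.066     ] [-493.0177784  -630.69488359]
[0.5203 0.0202 0.045 ]
[ 0.5154 -0.0592  0.045 ]
[ 0.4372 -0.0533  0.045 ]
[0.442 0.025 0.045]
```

View pics/w1.png

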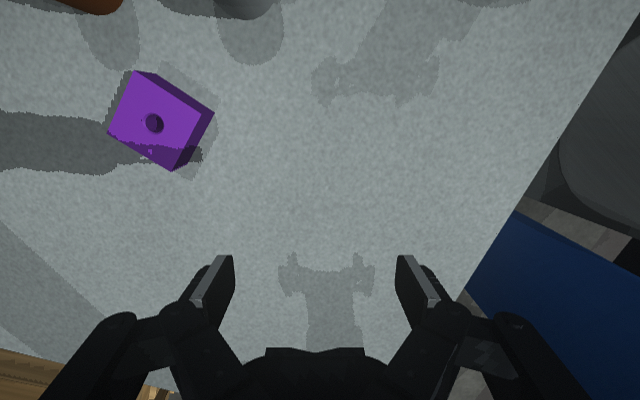

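The wrist view shows only the purple block at (155,120), because the moves were refused; rows evidently need every key.

Request:
{"api": "carry_out", "payload": {"commands": [{"rx":0,"ry":0,"rz":0.029,"dx":1.8,"dy":3.65,"dz":0,"jaw":8.5},{"rx":0,"ry":0,"rz":0.029,"dx":1.8,"dy":3.65,"dz":0,"jaw":8.5},{"rx":0,"ry":0,"rz":0.029,"dx":1.8,"dy":3.65,"dz":0,"jaw":8.5},{"rx":0,"ry":0,"rz":0.029,"dx":1.8,"dy":3.65,"dz":0,"jaw":8.5},{"rx":0,"ry":0,"rz":0.029,"dx":1.8,"dy":3.65,"dz":0,"jaw":8.5}]}}

```text
time_s: 1.17
tool_pos: [0.2971, -0.3791, 0.2313]
ee_rot: [-2.7, 1.606, -0.001]
wrist_force: [0.8, -0.1, -0.6]
width: 0.0848
```

Request:
{"api": "carry_out", "payload": {"commands": [{"rx":0,"ry":0,"rz":0.029,"dx":1.8,"dy":3.6,"dz":0,"jaw":8.5},{"rx":0,"ry":0,"rz":0.029,"dx":1.8,"dy":3.6,"dz":0,"jaw":8.5},{"rx":0,"ry":0,"rz":0.029,"dx":1.8,"dy":3.6,"dz":0,"jaw":8.5},{"rx":0,"ry":0,"rz":0.029,"dx":1.8,"dy":3.6,"dz":0,"jaw":8.5},{"rx":0,"ry":0,"rz":0.029,"dx":1.8,"dy":3.6,"dz":0,"jaw":8.5}]}}

```text
time_s: 1.58
tool_pos: [0.3873, -0.199, 0.2317]
ee_rot: [2.809, -1.406, 0.002]
wrist_force: [0.8, 0.7, -0.9]
width: 0.0849
```

Request:
{"api": "carry_out", "payload": {"commands": [{"rx":0,"ry":0,"rz":0.029,"dx":1.8,"dy":3.6,"dz":0,"jaw":8.5},{"rx":0,"ry":0,"rz":0.029,"dx":1.8,"dy":3.6,"dz":0,"jaw":8.5},{"rx":0,"ry":0,"rz":0.029,"dx":1.8,"dy":3.6,"dz":0,"jaw":8.5},{"rx":0,"ry":0,"rz":0.029,"dx":1.8,"dy":3.6,"dz":0,"jaw":8.5},{"rx":0,"ry":0,"rz":0,"dx":0,"dy":0,"dz":0,"jaw":8.5}]}}

```text
time_s: 2.0
tool_pos: [0.4615, -0.0511, 0.2316]
ee_rot: [-2.888, 1.229, -0.002]
wrist_force: [0.4, -0.7, 0.1]
width: 0.0848
```

Run:
```python
from h import *
st();save("wrist","w2.png");print(w2px("wrist",[.479,-.0167,.095]))
```

```text
t 2.0 pos [ 0.4615 -0.0511  0.2316] yaw -0.8045 tz [ 0.002  0.003 -1.   ] q [-0.112  0.057 -0.36   1.152  0.003  2.263] F [ 0.4  -0.73  0.13] T [0.019 0.018 0.056] w 0.0848
[299.74593576 148.89989871]
```

View pics/w2.png

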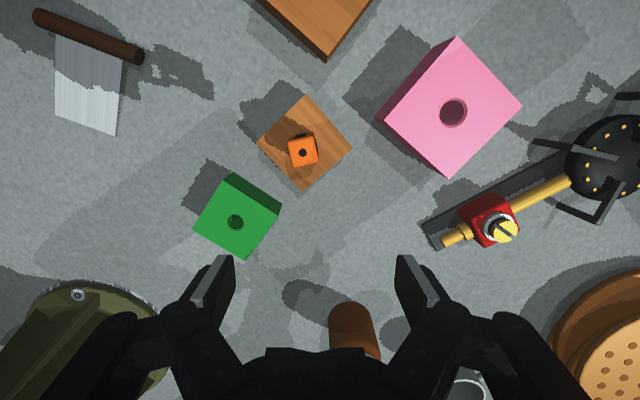

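Wrist view: small wooden stand at (303,143), driver handle top at (302,153), the other blocks clear of it. Measuring the handle's top face.

Run:
```python
from h import *
im=cv2.imread('pics/w2.png');h=cv2.cvtColor(im,cv2.COLOR_BGR2HSV)
print(im[150,295],im[160,308],im[165,300],im[120,310],h[150,295],h[165,300],h[120,310])
m=((h[:,:,1]>185)&(h[:,:,2]>150)&(h[:,:,0]<15)).astype(np.uint8);m[:120]=0;m[190:]=0;m[:,:270]=0;m[:,340:]=0
c=cv2.findContours(m,0,2)[0];c=max(c,key=cv2.contourArea);print(cv2.minAreaRect(c),cv2.contourArea(c))
hull=cv2.convexHull(c);q=cv2.approxPolyDP(hull,3,True)[:,0];print(q.tolist())
W=np.array([px2w("wrist",u,v,.095)[:2] for u,v in c[:,0]]).astype(np.float32)
r=cv2.minAreaRect(W*1000);print(r)
print(px2w("wrist",302,152.5,.095))
cv2.imwrite('pics/c2.png',np.hstack([cv2.resize(im[120:190,260:350],None,fx=4,fy=4,interpolation=2),cv2.resize(cv2.merge([m*255]*3)[120:190,260:350],None,fx=4,fy=4,interpolation=0)]))
```

```text
[ 52 128 236] [ 51 121 230] [ 48 116 230] [ 71 123 179] [ 12 199 236] [ 11 202 230] [ 14 154 179]
((302.5737609863281, 151.6885223388672), (27.48472023010254, 27.14116096496582), 76.75948333740234) 687.5
[[312, 136], [317, 162], [294, 167], [288, 141]]
((478.75335693359375, -20.698299407958984), (27.11133575439453, 26.755746841430664), 56.44558334350586)
[ 0.47794004 -0.02072135  0.095     ]
```

View pics/c2.png

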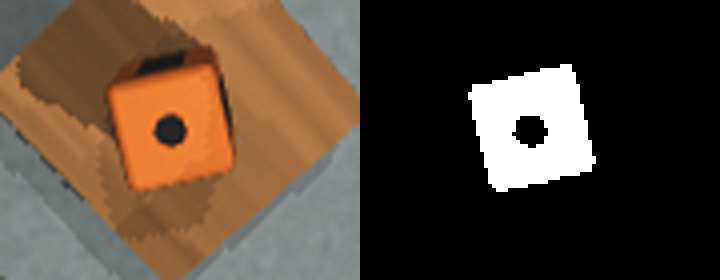

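Handle top face fits cleanly: centre about (0.479, -0.019), faces at -0.585/0.985 rad. I'll take tool yaw 0.985 to leave joint range for the screw.

Request:
{"api": "carry_out", "payload": {"commands": [{"rx":0,"ry":0,"rz":0.12,"dx":0.35,"dy":0.64,"dz":-0.5,"jaw":8.5},{"rx":0,"ry":0,"rz":0.12,"dx":0.35,"dy":0.64,"dz":-0.5,"jaw":8.5},{"rx":0,"ry":0,"rz":0.12,"dx":0.35,"dy":0.64,"dz":-0.5,"jaw":8.5},{"rx":0,"ry":0,"rz":0.12,"dx":0.35,"dy":0.64,"dz":-0.5,"jaw":8.5},{"rx":0,"ry":0,"rz":0.12,"dx":0.35,"dy":0.64,"dz":-0.5,"jaw":8.5}]}}

```text
time_s: 2.47
tool_pos: [0.4759, -0.0258, 0.2061]
ee_rot: [3.124, -0.328, -0.0]
wrist_force: [1.0, 0.3, -0.5]
width: 0.085
```

Request:
{"api": "carry_out", "payload": {"commands": [{"rx":0,"ry":0,"rz":0.12,"dx":0,"dy":0,"dz":-0.8,"jaw":8.5},{"rx":0,"ry":0,"rz":0.12,"dx":0,"dy":0,"dz":-0.8,"jaw":8.5},{"rx":0,"ry":0,"rz":0.12,"dx":0,"dy":0,"dz":-0.8,"jaw":8.5},{"rx":0,"ry":0,"rz":0.12,"dx":0,"dy":0,"dz":-0.8,"jaw":8.5},{"rx":0,"ry":0,"rz":0.12,"dx":0,"dy":0,"dz":-0.8,"jaw":8.5}]}}

```text
time_s: 2.88
tool_pos: [0.4758, -0.0261, 0.166]
ee_rot: [3.081, 0.61, -0.0]
wrist_force: [-0.5, -0.1, -0.6]
width: 0.0849
```

Request:
{"api": "carry_out", "payload": {"commands": [{"rx":0,"ry":0,"rz":0.12,"dx":0,"dy":0,"dz":-0.5,"jaw":8.5},{"rx":0,"ry":0,"rz":0.12,"dx":0,"dy":0,"dz":-0.5,"jaw":8.5},{"rx":0,"ry":0,"rz":0.12,"dx":0,"dy":0,"dz":-0.5,"jaw":8.5},{"rx":0,"ry":0,"rz":0.12,"dx":0,"dy":0,"dz":-0.5,"jaw":8.5},{"rx":0,"ry":0,"rz":0.11,"dx":0,"dy":0,"dz":-0.5,"jaw":8.5}]}}

```text
time_s: 3.3
tool_pos: [0.4758, -0.0262, 0.1411]
ee_rot: [2.771, 1.479, -0.001]
wrist_force: [-0.1, -1.0, 0.4]
width: 0.0849
```

Run:
```python
from h import *
st();im=save("wrist","w3.png")[:,:,::-1].copy();h=cv2.cvtColor(im,cv2.COLOR_BGR2HSV)
m=((h[:,:,1]>185)&(h[:,:,2]>150)&(h[:,:,0]<15)).astype(np.uint8)
c=cv2.findContours(m,0,2)[0];c=max(c,key=cv2.contourArea);print(cv2.minAreaRect(c))
W=np.array([px2w("wrist",u,v,.095)[:2] for u,v in c[:,0]]).astype(np.float32)
print(cv2.minAreaRect(W*1000)); print(w2px("wrist",[.479,-.019,.095]))
```

```text
t 3.3 pos [ 0.4758 -0.0262  0.1411] yaw 0.9808 tz [-0. -0. -1.] q [-0.055  0.142 -0.479  0.95  -0.     0.535] F [-0.1  -1.02  0.35] T [-0.007  0.028  0.06 ] w 0.0849
((328.5, 219.5), (33.0, 37.0), 90.0)
((478.5794372558594, -17.177806854248047), (26.424537658691406, 25.866662979125977), 56.26836395263672)
[326.4637675  221.60025472]
```

Request:
{"api": "carry_out", "payload": {"commands": [{"rx":0,"ry":0,"rz":0,"dx":0.3,"dy":0.75,"dz":-1.0,"jaw":8.5},{"rx":0,"ry":0,"rz":0,"dx":0,"dy":0,"dz":-2.2,"jaw":8.5},{"rx":0,"ry":0,"rz":0,"dx":0,"dy":0,"dz":-2.2,"jaw":8.5},{"rx":0,"ry":0,"rz":0,"dx":0,"dy":0,"dz":-1.9,"jaw":8.5},{"rx":0,"ry":0,"rz":0,"dx":0,"dy":0,"dz":-1.0,"jaw":8.5}]}}

```text
time_s: 3.77
tool_pos: [0.4778, -0.0173, 0.056]
ee_rot: [-2.776, -1.469, 0.004]
wrist_force: [-0.3, -0.6, -0.4]
width: 0.0853
```

Request:
{"api": "carry_out", "payload": {"commands": [{"rx":0,"ry":0,"rz":0,"dx":0,"dy":0,"dz":0,"jaw":4},{"rx":0,"ry":0,"rz":0,"dx":0,"dy":0,"dz":0,"jaw":3},{"rx":0,"ry":0,"rz":0,"dx":0,"dy":0,"dz":0,"jaw":2},{"rx":0,"ry":0,"rz":0,"dx":0,"dy":0,"dz":0,"jaw":0.5},{"rx":0,"ry":0,"rz":0,"dx":0,"dy":0,"dz":0,"jaw":0.5}], "newtons": 60}}

```text
time_s: 4.18
tool_pos: [0.4804, -0.0173, 0.0596]
ee_rot: [2.773, 1.473, 0.003]
wrist_force: [0.4, -0.2, 3.7]
width: 0.0277
```

Request:
{"api": "carry_out", "payload": {"commands": [{"rx":0,"ry":0,"rz":0,"dx":0,"dy":0,"dz":0,"jaw":0.5},{"rx":0,"ry":0,"rz":0,"dx":0,"dy":0,"dz":0,"jaw":0.5},{"rx":0,"ry":0,"rz":0,"dx":0,"dy":0,"dz":0,"jaw":0.5}]}}

```text
time_s: 4.43
tool_pos: [0.4804, -0.0173, 0.0596]
ee_rot: [2.773, 1.474, 0.003]
wrist_force: [-1.3, 0.2, 6.7]
width: 0.0271
```

```bash
python3 -c "
from h import *
st()"
```

```text
t 4.43 pos [ 0.4804 -0.0173  0.0596] yaw 0.9768 tz [ 0.002 -0.    -1.   ] q [-0.036  0.234 -0.577  0.757 -0.     0.558] F [-1.25  0.18  6.73] T [-0.027  0.188  0.001] w 0.0271
```

Request:
{"api": "carry_out", "payload": {"commands": [{"rx":0,"ry":0,"rz":0,"dx":0,"dy":0,"dz":2,"jaw":0.5},{"rx":0,"ry":0,"rz":0,"dx":0,"dy":0,"dz":2,"jaw":0.5},{"rx":0,"ry":0,"rz":0,"dx":0,"dy":0,"dz":2,"jaw":0.5},{"rx":0,"ry":0,"rz":0,"dx":0,"dy":0,"dz":2,"jaw":0.5},{"rx":0,"ry":0,"rz":0,"dx":0,"dy":0,"dz":2,"jaw":0.5}]}}

```text
time_s: 4.85
tool_pos: [0.479, -0.0172, 0.1594]
ee_rot: [-2.774, -1.474, 0.0]
wrist_force: [-0.1, 0.3, -1.6]
width: 0.0274
```

Request:
{"api": "carry_out", "payload": {"commands": [{"rx":0,"ry":0,"rz":0,"dx":0,"dy":4,"dz":0,"jaw":0.5},{"rx":0,"ry":0,"rz":0,"dx":0,"dy":4,"dz":0,"jaw":0.5},{"rx":0,"ry":0,"rz":0,"dx":0,"dy":4,"dz":0,"jaw":0.5},{"rx":0,"ry":0,"rz":0,"dx":0,"dy":0,"dz":0,"jaw":0.5},{"rx":0,"ry":0,"rz":0,"dx":0,"dy":0,"dz":0,"jaw":0.5}]}}

```text
time_s: 5.27
tool_pos: [0.479, 0.1045, 0.1584]
ee_rot: [2.771, 1.48, 0.0]
wrist_force: [-0.1, -0.0, -2.3]
width: 0.0273
```

Run:
```python
from h import *
s=st();im=save("wrist","w4.png");b=save("scene","s4.png")
p=np.array(s["tool_pos"]);tip=p-[0,0,.0506];print("tip px wrist",w2px("wrist",tip),"scene",w2px("scene",tip))
u,v=w2px("wrist",tip).astype(int);x,y=w2px("scene",tip).astype(int)
a=cv2.resize(im[v-50:v+50,u-40:u+40],(480,600),interpolation=2) ;c=cv2.resize(b[y-50:y+25,x-20:x+20],(320,600),interpolation=2)
cv2.imwrite('pics/c4.png',np.hstack([a,c])[:,:,::-1]);print(u,v,x,y)
```

```text
t 5.27 pos [0.479  0.1045 0.1584] yaw 0.981 tz [ 0. -0. -1.] q [ 0.215  0.153 -0.424  0.994 -0.     0.805] F [-0.06 -0.   -2.27] T [-0.035  0.01   0.003] w 0.0273
tip px wrist [317.72802196 218.34281751] scene [372.33376407 178.67130588]
317 218 372 178
```

View pics/c4.png

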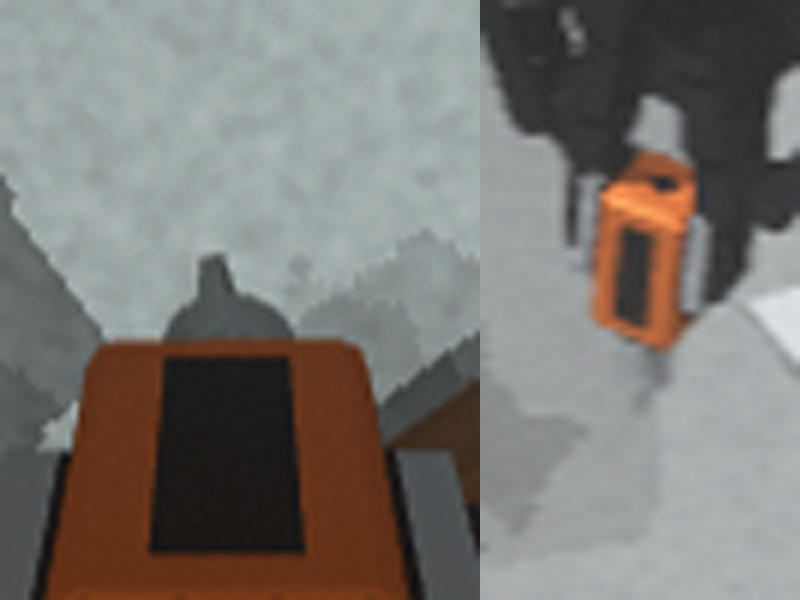

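The left crop shows the blade almost edge-on: near end at wrist pixel (312.5,211), left of the shank centre (u≈315.3). So the blade sits about 1.84 rad from tool x. Next I'll view the slot from close by.

Request:
{"api": "carry_out", "payload": {"commands": [{"rx":0,"ry":0,"rz":0.048,"dx":2.8,"dy":2.9,"dz":0,"jaw":0.5},{"rx":0,"ry":0,"rz":0.048,"dx":2.8,"dy":2.9,"dz":0,"jaw":0.5},{"rx":0,"ry":0,"rz":0.048,"dx":2.8,"dy":2.9,"dz":0,"jaw":0.5},{"rx":0,"ry":0,"rz":0.048,"dx":2.8,"dy":2.9,"dz":0,"jaw":0.5},{"rx":0,"ry":0,"rz":0.048,"dx":2.8,"dy":2.9,"dz":0,"jaw":0.5}]}}

```text
time_s: 5.78
tool_pos: [0.6208, 0.247, 0.1581]
ee_rot: [2.578, 1.795, -0.001]
wrist_force: [0.7, 0.5, -1.3]
width: 0.027
```

Request:
{"api": "carry_out", "payload": {"commands": [{"rx":0,"ry":0,"rz":0,"dx":0,"dy":0,"dz":0,"jaw":0.5},{"rx":0,"ry":0,"rz":0,"dx":0,"dy":0,"dz":0,"jaw":0.5}]}}

```text
time_s: 5.95
tool_pos: [0.6203, 0.2472, 0.1566]
ee_rot: [-2.579, -1.795, 0.003]
wrist_force: [0.1, -0.8, -1.5]
width: 0.0274
```

Run:
```python
from h import *
s=st();im=save("wrist","w5.png")
print([(np.round(d["at"],4).tolist(),round(d["conf"],2),w2px("wrist",d["at"]).round().tolist()) for d in ctrl.recognise("wrist","blue_burner_slot")])
p=np.array(s["tool_pos"]);tip=p-[0,0,.0506];c=cam("wrist")
print("pred screw px",w2px("wrist",[.574,.2656,.066]))
R=cv2.Rodrigues(np.array(s["ee_rot"],float))[0];X=R[:,0];C=-R[:,1]
uc=w2px("wrist",tip+C*.008)[0]
for f in [.2,.25,.3,.35]:
    d=-np.sin(f)*X+np.cos(f)*C;n=np.cos(f)*X+np.sin(f)*C
    print(f,[w2px("wrist",tip+[0,0,h]+.008*d+k*.0015*n).round(1).tolist() for h in (0,.012) for k in (-1,0,1)], w2px("wrist",tip+[0,0,.012]-X*.008).round(1),w2px("wrist",tip+[0,0,.012]+X*.008).round(1))
cv2.imwrite('pics/c5.png',cv2.resize(im[80:230,235:395],(640,600),interpolation=2)[:,:,::-1])
```

```text
t 5.95 pos [0.6203 0.2472 0.1566] yaw 1.216 tz [-0.002 -0.001 -1.   ] q [ 0.379  0.477  0.02   1.116 -0.     0.734] F [ 0.05 -0.83 -1.51] T [-0.041  0.047  0.043] w 0.0274
[([0.5725, 0.2704, 0.0709], 0.95, [324.0, 143.0])]
pred screw px [319.2707381  145.63252315]
0.2 [[314.0, 211.2], [316.0, 210.8], [318.0, 210.4], [314.0, 217.5], [316.1, 217.1], [318.2, 216.7]] [307.  227.3] [329.6 227.3]
0.25 [[313.5, 211.4], [315.5, 210.9], [317.5, 210.5], [313.5, 217.7], [315.5, 217.2], [317.6, 216.7]] [307.  227.3] [329.6 227.3]
0.3 [[313.0, 211.6], [315.0, 211.1], [316.9, 210.5], [312.9, 217.9], [315.0, 217.3], [317.0, 216.7]] [307.  227.3] [329.6 227.3]
0.35 [[312.6, 211.9], [314.5, 211.2], [316.4, 210.6], [312.4, 218.2], [314.4, 217.5], [316.5, 216.8]] [307.  227.3] [329.6 227.3]
```

View pics/c5.png

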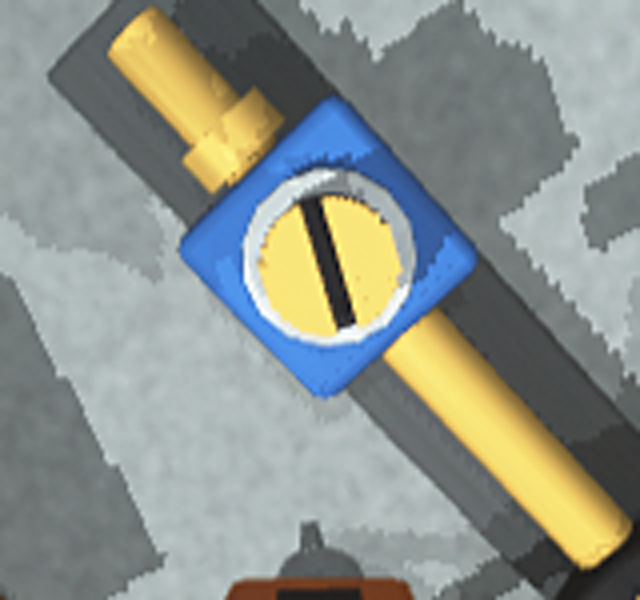

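The slot shows clearly from (313,129.5) to (321.5,162) in wrist pixels, with the screw centre at (317.4,146). Next: the offset relative to the tip as seen by the same camera.

Run:
```python
from h import *
s=st();p=np.array(s["tool_pos"]);R=cv2.Rodrigues(np.array(s["ee_rot"],float))[0];X=R[:,0];C=-R[:,1]
a=px2w("wrist",313.25,129.5,.066);b=px2w("wrist",321.5,162,.066);c=px2w("wrist",317.45,146,.066)
print(a,b,c,np.linalg.norm(a-b),"slot ang",np.arctan2((b-a)[1],(b-a)[0]))
k=px2w("wrist",235+215/4,80+170/4,.04);# pipe axis: two points on the pipe
e1=px2w("wrist",235+150/4,80+40/4,.035);e2=px2w("wrist",235+600/4,80+540/4,.035);print("pipe",np.arctan2((e2-e1)[1],(e2-e1)[0]))
tip=p-[0,0,.0506];u,v=w2px("wrist",tip)
tp=px2w("wrist",u-2.9,v,tip[2]);print("tip seen",tp,"true",tip,"go",c-tp, "raw go",c-tip)
ps=s["tool_pos"]
```

```text
t 6.05 pos [0.6187 0.2458 0.1576] yaw 1.2148 tz [-0.002 -0.001 -1.   ] q [ 0.378  0.473  0.016  1.116 -0.     0.734] F [-0.65  0.08 -1.79] T [ 0.026 -0.01  -0.006] w 0.0272
[0.56012932 0.26548021 0.066     ] [0.58746719 0.26267343 0.066     ] [0.57376039 0.26408996 0.066     ] 0.02748157840056464 slot ang -0.10231153896891956
pipe 0.3857666358772888
tip seen [0.6179728  0.2437671  0.10697712] true [0.61872155 0.24578672 0.10697712] go [-0.04421241  0.02032286 -0.04097712] raw go [-0.04496116  0.01830325 -0.04097712]
```

Request:
{"api": "carry_out", "payload": {"commands": [{"rx":0,"ry":0,"rz":0,"dx":-2.2,"dy":0.97,"dz":0,"jaw":0.5},{"rx":0,"ry":0,"rz":0,"dx":-2.2,"dy":0.97,"dz":0,"jaw":0.5},{"rx":0,"ry":0,"rz":0,"dx":0,"dy":0,"dz":-1.5,"jaw":0.5},{"rx":0,"ry":0,"rz":0,"dx":0,"dy":0,"dz":-1.5,"jaw":0.5},{"rx":0,"ry":0,"rz":0,"dx":0,"dy":0,"dz":0,"jaw":0.5}]}}

```text
time_s: 6.47
tool_pos: [0.5725, 0.2646, 0.1264]
ee_rot: [-2.579, -1.793, 0.006]
wrist_force: [0.1, -0.5, -2.3]
width: 0.0273
```

Request:
{"api": "carry_out", "payload": {"commands": [{"rx":0,"ry":0,"rz":0,"dx":0,"dy":0,"dz":0,"jaw":0.5},{"rx":0,"ry":0,"rz":0,"dx":0,"dy":0,"dz":0,"jaw":0.5}]}}

```text
time_s: 6.63
tool_pos: [0.5754, 0.2662, 0.1294]
ee_rot: [2.579, 1.794, 0.001]
wrist_force: [-0.4, 0.7, -1.1]
width: 0.0275
```

Run:
```python
from h import *
s=st();im=save("wrist","w6.png");b=save("scene","s6.png");s2=st()
p=np.array(s["tool_pos"]);tip=p-[0,0,.0506]
print("tip",tip,w2px("wrist",tip),"screw",w2px("wrist",[.574,.2645,.066]))
x,y=w2px("scene",tip).astype(int)
a=cv2.resize(im[180:255,285:345],(480,600),interpolation=2);c=cv2.resize(b[y-40:y+35,x-20:x+20],(320,600),interpolation=2)
cv2.imwrite('pics/c6.png',np.hstack([a,c])[:,:,::-1]);print(x,y)
```

```text
t 6.63 pos [0.5754 0.2662 0.1294] yaw 1.2156 tz [ 0.001  0.    -1.   ] q [ 0.433  0.43  -0.116  1.024 -0.     0.789] F [-0.4   0.71 -1.15] T [ 0.02  -0.013 -0.001] w 0.0275
t 6.73 pos [0.576  0.2668 0.1296] yaw 1.216 tz [ 0.002  0.001 -1.   ] q [ 0.434  0.431 -0.115  1.023 -0.     0.789] F [ 0.05  0.68 -0.58] T [ 0.045 -0.018 -0.02 ] w 0.0275
tip [0.57539181 0.26618158 0.07884818] [314.45089413 219.16403618] screw [311.80288111 211.87282279]
443 215
```

View pics/c6.png

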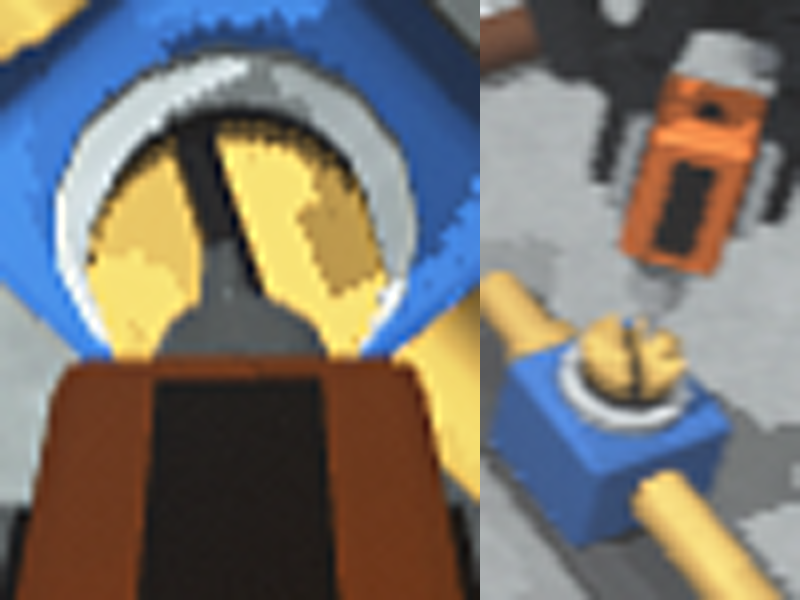

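The blade tip sits directly above the slot: screw centre at about (314.4,212), axis at u≈315, blade parallel to the slot and about 0.5 mm off sideways. Descending gently with force checks.

Request:
{"api": "carry_out", "payload": {"commands": [{"rx":0,"ry":0,"rz":0,"dx":-0.01,"dy":-0.04,"dz":-0.4,"jaw":0.5},{"rx":0,"ry":0,"rz":0,"dx":0,"dy":0,"dz":-0.4,"jaw":0.5},{"rx":0,"ry":0,"rz":0,"dx":0,"dy":0,"dz":-0.2,"jaw":0.5},{"rx":0,"ry":0,"rz":0,"dx":0,"dy":0,"dz":0,"jaw":0.5}]}}

```text
time_s: 7.07
tool_pos: [0.5747, 0.2665, 0.1174]
ee_rot: [-2.578, -1.796, 0.002]
wrist_force: [0.0, -0.0, -1.7]
width: 0.0271
```

Request:
{"api": "carry_out", "payload": {"commands": [{"rx":0,"ry":0,"rz":0,"dx":0,"dy":0,"dz":-0.1,"jaw":0.5},{"rx":0,"ry":0,"rz":0,"dx":0,"dy":0,"dz":-0.1,"jaw":0.5},{"rx":0,"ry":0,"rz":0,"dx":0,"dy":0,"dz":0,"jaw":0.5}]}}

```text
time_s: 7.32
tool_pos: [0.5752, 0.2668, 0.1164]
ee_rot: [2.578, 1.796, 0.0]
wrist_force: [-1.0, -0.5, 0.9]
width: 0.0272
```

Request:
{"api": "carry_out", "payload": {"commands": [{"rx":0,"ry":0,"rz":0,"dx":0,"dy":0,"dz":-0.1,"jaw":0.5},{"rx":0,"ry":0,"rz":0,"dx":0,"dy":0,"dz":-0.1,"jaw":0.5},{"rx":0,"ry":0,"rz":0,"dx":0,"dy":0,"dz":0,"jaw":0.5}]}}

```text
time_s: 7.57
tool_pos: [0.5755, 0.2664, 0.1147]
ee_rot: [2.577, 1.795, 0.001]
wrist_force: [-0.0, -1.9, -2.5]
width: 0.0271
```

Request:
{"api": "carry_out", "payload": {"commands": [{"rx":0,"ry":0,"rz":0,"dx":0,"dy":0,"dz":-0.1,"jaw":0.5},{"rx":0,"ry":0,"rz":0,"dx":0,"dy":0,"dz":0,"jaw":0.5}]}}

```text
time_s: 7.73
tool_pos: [0.5751, 0.2664, 0.1129]
ee_rot: [2.577, 1.795, -0.001]
wrist_force: [0.3, -1.6, -1.3]
width: 0.0272
```

Request:
{"api": "carry_out", "payload": {"commands": [{"rx":0,"ry":0,"rz":0,"dx":0,"dy":0,"dz":-0.1,"jaw":0.5},{"rx":0,"ry":0,"rz":0,"dx":0,"dy":0,"dz":0,"jaw":0.5}]}}

```text
time_s: 7.9
tool_pos: [0.575, 0.2664, 0.1119]
ee_rot: [2.578, 1.795, -0.001]
wrist_force: [0.2, -1.0, -1.4]
width: 0.0272
```

```bash
python3 -c "
from h import *
st()"
```

```text
t 7.9 pos [0.575  0.2664 0.1119] yaw 1.2169 tz [-0.    -0.001 -1.   ] q [ 0.434  0.444 -0.138  0.99  -0.     0.788] F [ 0.22 -0.97 -1.41] T [-0.606 -0.056  0.023] w 0.0272
```

Request:
{"api": "carry_out", "payload": {"commands": [{"rx":0,"ry":0,"rz":0,"dx":0,"dy":-0.03,"dz":-0.05,"jaw":0.5},{"rx":0,"ry":0,"rz":0,"dx":0,"dy":0,"dz":0,"jaw":0.5},{"rx":0,"ry":0,"rz":0,"dx":0,"dy":0,"dz":0,"jaw":0.5}]}}

```text
time_s: 8.15
tool_pos: [0.575, 0.2664, 0.1115]
ee_rot: [-2.578, -1.796, 0.001]
wrist_force: [0.4, -2.3, -1.8]
width: 0.0272
```

Request:
{"api": "carry_out", "payload": {"commands": [{"rx":0,"ry":0,"rz":0,"dx":0,"dy":0,"dz":-0.05,"jaw":0.5},{"rx":0,"ry":0,"rz":0,"dx":0,"dy":0,"dz":0,"jaw":0.5},{"rx":0,"ry":0,"rz":0,"dx":0,"dy":0,"dz":0,"jaw":0.5}]}}

```text
time_s: 8.4
tool_pos: [0.5751, 0.2664, 0.1112]
ee_rot: [2.578, 1.796, -0.0]
wrist_force: [-0.0, -1.0, -0.9]
width: 0.0273
```

```bash
python3 -c "
from h import *
st()"
```

```text
t 8.4 pos [0.5751 0.2664 0.1112] yaw 1.2171 tz [-0. -0. -1.] q [ 0.434  0.444 -0.139  0.988 -0.     0.788] F [-0.03 -0.99 -0.93] T [-0.576 -0.026  0.07 ] w 0.0273
```

Seated about 5 mm deep with low force. Turning clockwise.

Request:
{"api": "carry_out", "payload": {"commands": [{"rx":0,"ry":0,"rz":-0.04,"dx":0,"dy":0,"dz":0,"jaw":0.5},{"rx":0,"ry":0,"rz":-0.04,"dx":0,"dy":0,"dz":0,"jaw":0.5},{"rx":0,"ry":0,"rz":-0.04,"dx":0,"dy":0,"dz":0,"jaw":0.5},{"rx":0,"ry":0,"rz":-0.04,"dx":0,"dy":0,"dz":0,"jaw":0.5},{"rx":0,"ry":0,"rz":-0.04,"dx":0,"dy":0,"dz":0,"jaw":0.5}]}}

```text
time_s: 8.82
tool_pos: [0.5748, 0.2658, 0.1112]
ee_rot: [2.745, 1.526, -0.002]
wrist_force: [-1.2, -4.9, 0.0]
width: 0.0275
```

```bash
python3 -c "
from h import *
st()"
```

```text
t 8.82 pos [0.5748 0.2658 0.1112] yaw 1.0149 tz [-0.    -0.001 -1.   ] q [ 0.434  0.444 -0.139  0.988 -0.001  0.989] F [-1.22 -4.86  0.01] T [-0.923  0.179  0.049] w 0.0275
```

Request:
{"api": "carry_out", "payload": {"commands": [{"rx":0,"ry":0,"rz":-0.05,"dx":0,"dy":-0.02,"dz":0,"jaw":0.5},{"rx":0,"ry":0,"rz":-0.05,"dx":0,"dy":-0.02,"dz":0,"jaw":0.5},{"rx":0,"ry":0,"rz":-0.05,"dx":0,"dy":0,"dz":0,"jaw":0.5},{"rx":0,"ry":0,"rz":-0.05,"dx":0,"dy":0,"dz":0,"jaw":0.5},{"rx":0,"ry":0,"rz":-0.05,"dx":0,"dy":0,"dz":0,"jaw":0.5}]}}

```text
time_s: 9.23
tool_pos: [0.5748, 0.2658, 0.1112]
ee_rot: [2.915, 1.172, -0.001]
wrist_force: [-0.2, -2.9, -0.8]
width: 0.0271
```

```bash
python3 -c "
from h import *
st()"
```

```text
t 9.23 pos [0.5748 0.2658 0.1112] yaw 0.7646 tz [-0.001 -0.001 -1.   ] q [ 0.433  0.444 -0.14   0.988 -0.     1.239] F [-0.22 -2.93 -0.79] T [-0.652  0.197  0.068] w 0.0271
```

Request:
{"api": "carry_out", "payload": {"commands": [{"rx":0,"ry":0,"rz":-0.05,"dx":0,"dy":0,"dz":0,"jaw":0.5},{"rx":0,"ry":0,"rz":-0.05,"dx":0,"dy":0,"dz":0,"jaw":0.5},{"rx":0,"ry":0,"rz":-0.05,"dx":0,"dy":0,"dz":0,"jaw":0.5},{"rx":0,"ry":0,"rz":-0.05,"dx":0,"dy":0,"dz":0,"jaw":0.5},{"rx":0,"ry":0,"rz":-0.05,"dx":0,"dy":0,"dz":0,"jaw":0.5}]}}

```text
time_s: 9.65
tool_pos: [0.5747, 0.2659, 0.1112]
ee_rot: [3.038, 0.8, -0.001]
wrist_force: [-0.8, -1.9, -0.2]
width: 0.0272
```

```bash
python3 -c "
from h import *
st()"
```

```text
t 9.65 pos [0.5747 0.2659 0.1112] yaw 0.5147 tz [-0.001 -0.    -1.   ] q [ 0.433  0.444 -0.14   0.988  0.     1.489] F [-0.85 -1.88 -0.15] T [-0.501  0.241  0.081] w 0.0272
```

Request:
{"api": "carry_out", "payload": {"commands": [{"rx":0,"ry":0,"rz":-0.05,"dx":0,"dy":0,"dz":0,"jaw":0.5},{"rx":0,"ry":0,"rz":-0.05,"dx":0,"dy":0,"dz":0,"jaw":0.5},{"rx":0,"ry":0,"rz":-0.05,"dx":0,"dy":0,"dz":0,"jaw":0.5},{"rx":0,"ry":0,"rz":-0.05,"dx":0,"dy":0,"dz":0,"jaw":0.5}]}}

```text
time_s: 9.98
tool_pos: [0.5747, 0.266, 0.1112]
ee_rot: [-3.103, -0.492, 0.001]
wrist_force: [-0.8, -1.9, -0.1]
width: 0.0274
```

```bash
python3 -c "
from h import *
st()
im=save('wrist','w7.png');b=save('scene','s7.png')
a=cv2.resize(im[160:260,265:365],(600,600),interpolation=2)
cv2.imwrite('pics/c7.png',a[:,:,::-1])"
```

```text
t 9.98 pos [0.5747 0.266  0.1112] yaw 0.3147 tz [-0.001 -0.    -1.   ] q [ 0.433  0.444 -0.14   0.988  0.     1.689] F [-0.76 -1.86 -0.05] T [-0.545  0.263  0.069] w 0.0274
```

View pics/c7.png

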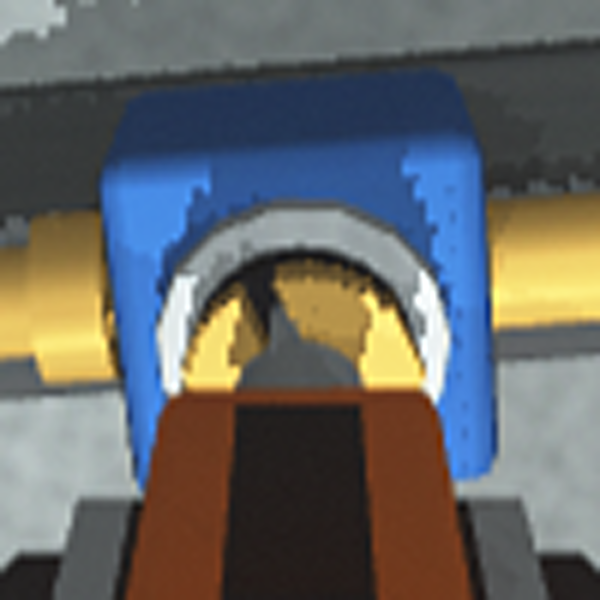

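The screw turns with the seated blade: slot at about (255,280) in the crop, in line with the blade. Finer steps now.

Request:
{"api": "carry_out", "payload": {"commands": [{"rx":0,"ry":0,"rz":-0.04,"dx":0,"dy":0,"dz":0,"jaw":0.5},{"rx":0,"ry":0,"rz":-0.04,"dx":0,"dy":0,"dz":0,"jaw":0.5},{"rx":0,"ry":0,"rz":-0.04,"dx":0,"dy":0,"dz":0,"jaw":0.5}]}}

```text
time_s: 10.33
tool_pos: [0.5747, 0.266, 0.1112]
ee_rot: [-3.126, -0.309, 0.001]
wrist_force: [-0.9, -1.9, -0.6]
width: 0.0273
```

```bash
python3 -c "
from h import *
st()"
```

```text
t 10.33 pos [0.5747 0.266  0.1112] yaw 0.1969 tz [-0.001  0.    -1.   ] q [ 0.433  0.444 -0.14   0.988  0.     1.807] F [-0.95 -1.92 -0.64] T [-0.428  0.312  0.085] w 0.0273
```

Request:
{"api": "carry_out", "payload": {"commands": [{"rx":0,"ry":0,"rz":-0.03,"dx":0,"dy":0,"dz":0,"jaw":0.5},{"rx":0,"ry":0,"rz":-0.02,"dx":0,"dy":0,"dz":0,"jaw":0.5}]}}

```text
time_s: 10.5
tool_pos: [0.5747, 0.2661, 0.1112]
ee_rot: [-3.133, -0.231, 0.001]
wrist_force: [-1.3, -2.4, -1.4]
width: 0.0272
```

```bash
python3 -c "
from h import *
st()"
```

```text
t 10.5 pos [0.5747 0.2661 0.1112] yaw 0.1472 tz [-0.001  0.    -1.   ] q [ 0.433  0.444 -0.139  0.988  0.     1.857] F [-1.33 -2.45 -1.37] T [-0.485  0.402  0.06 ] w 0.0272
```

Request:
{"api": "carry_out", "payload": {"commands": [{"rx":0,"ry":0,"rz":-0.025,"dx":0,"dy":0,"dz":0,"jaw":0.5},{"rx":0,"ry":0,"rz":-0.015,"dx":0,"dy":0,"dz":0,"jaw":0.5}]}}

```text
time_s: 10.67
tool_pos: [0.5748, 0.2661, 0.1112]
ee_rot: [-3.137, -0.167, 0.001]
wrist_force: [-1.7, -1.7, -0.6]
width: 0.0274
```

```bash
python3 -c "
from h import *
st()"
```

```text
t 10.67 pos [0.5748 0.2661 0.1112] yaw 0.1062 tz [-0.001  0.    -1.   ] q [ 0.433  0.444 -0.139  0.988  0.     1.898] F [-1.74 -1.7  -0.61] T [-0.473  0.523  0.065] w 0.0274
```

Request:
{"api": "carry_out", "payload": {"commands": [{"rx":0,"ry":0,"rz":-0.02,"dx":0,"dy":0,"dz":0,"jaw":0.5},{"rx":0,"ry":0,"rz":0,"dx":0,"dy":0,"dz":0,"jaw":0.5}]}}

```text
time_s: 10.83
tool_pos: [0.5748, 0.2661, 0.1111]
ee_rot: [-3.139, -0.136, 0.001]
wrist_force: [-2.7, -0.2, 0.3]
width: 0.0271
```

```bash
python3 -c "
from h import *
st()"
```

```text
t 10.83 pos [0.5748 0.2661 0.1111] yaw 0.0863 tz [-0.001  0.    -1.   ] q [ 0.433  0.444 -0.139  0.988  0.     1.918] F [-2.71 -0.15  0.31] T [-0.43   0.626  0.057] w 0.0271
```

Request:
{"api": "carry_out", "payload": {"commands": [{"rx":0,"ry":0,"rz":-0.02,"dx":0,"dy":0,"dz":0,"jaw":0.5},{"rx":0,"ry":0,"rz":0,"dx":0,"dy":0,"dz":0,"jaw":0.5}]}}

```text
time_s: 11.0
tool_pos: [0.5749, 0.2661, 0.1112]
ee_rot: [-3.14, -0.104, 0.001]
wrist_force: [-3.2, -1.0, -0.3]
width: 0.0273
```

```bash
python3 -c "
from h import *
st()"
```

```text
t 11.0 pos [0.5749 0.2661 0.1112] yaw 0.0661 tz [-0.001  0.    -1.   ] q [ 0.433  0.444 -0.139  0.988  0.     1.938] F [-3.18 -0.95 -0.28] T [-0.399  0.743  0.077] w 0.0273
```

Request:
{"api": "carry_out", "payload": {"commands": [{"rx":0,"ry":0,"rz":-0.02,"dx":0,"dy":0,"dz":0,"jaw":0.5},{"rx":0,"ry":0,"rz":0,"dx":0,"dy":0,"dz":0,"jaw":0.5}]}}

```text
time_s: 11.17
tool_pos: [0.5748, 0.2661, 0.1112]
ee_rot: [-3.141, -0.072, 0.001]
wrist_force: [-3.6, -2.1, -0.5]
width: 0.0269
```

```bash
python3 -c "
from h import *
st()"
```

```text
t 11.17 pos [0.5748 0.2661 0.1112] yaw 0.0459 tz [-0.001  0.    -1.   ] q [ 0.433  0.444 -0.139  0.988  0.     1.958] F [-3.61 -2.06 -0.48] T [-0.356  0.877  0.114] w 0.0269
```

Request:
{"api": "carry_out", "payload": {"commands": [{"rx":0,"ry":0,"rz":-0.015,"dx":-0.02,"dy":0,"dz":0,"jaw":0.5},{"rx":0,"ry":0,"rz":0,"dx":0,"dy":0,"dz":0,"jaw":0.5}]}}

```text
time_s: 11.33
tool_pos: [0.5748, 0.2661, 0.1112]
ee_rot: [-3.141, -0.049, 0.0]
wrist_force: [-2.8, -1.5, -1.3]
width: 0.0268
```

```bash
python3 -c "
from h import *
st()"
```

```text
t 11.33 pos [0.5748 0.2661 0.1112] yaw 0.0312 tz [-0.  0. -1.] q [ 0.433  0.444 -0.14   0.987  0.     1.973] F [-2.84 -1.52 -1.27] T [-0.38   0.821  0.076] w 0.0268
```

Request:
{"api": "carry_out", "payload": {"commands": [{"rx":0,"ry":0,"rz":-0.01,"dx":0,"dy":0,"dz":0,"jaw":0.5},{"rx":0,"ry":0,"rz":0,"dx":0,"dy":0,"dz":0,"jaw":0.5}]}}

```text
time_s: 11.5
tool_pos: [0.5748, 0.2661, 0.1112]
ee_rot: [-3.141, -0.034, 0.0]
wrist_force: [-3.7, -1.4, -1.0]
width: 0.0274
```

```bash
python3 -c "
from h import *
st()"
```

```text
t 11.5 pos [0.5748 0.2661 0.1112] yaw 0.0215 tz [-0.  0. -1.] q [ 0.433  0.444 -0.14   0.988  0.     1.983] F [-3.68 -1.43 -0.99] T [-0.328  0.875  0.05 ] w 0.0274
```

Request:
{"api": "carry_out", "payload": {"commands": [{"rx":0,"ry":0,"rz":-0.02,"dx":-0.02,"dy":0,"dz":0,"jaw":0.5},{"rx":0,"ry":0,"rz":0,"dx":0,"dy":0,"dz":0,"jaw":0.5}]}}

```text
time_s: 11.67
tool_pos: [0.5748, 0.2661, 0.1112]
ee_rot: [-3.142, -0.001, -0.0]
wrist_force: [-1.9, -1.5, -1.1]
width: 0.0277
```

```bash
python3 -c "
from h import *
st()"
```

```text
t 11.67 pos [0.5748 0.2661 0.1112] yaw 0.0007 tz [ 0.  0. -1.] q [ 0.434  0.443 -0.14   0.987  0.     2.004] F [-1.9  -1.47 -1.13] T [-0.264  0.697  0.002] w 0.0277
```

Request:
{"api": "carry_out", "payload": {"commands": [{"rx":0,"ry":0,"rz":-0.02,"dx":0,"dy":0,"dz":0,"jaw":0.5},{"rx":0,"ry":0,"rz":0,"dx":0,"dy":0,"dz":0,"jaw":0.5}]}}

```text
time_s: 11.83
tool_pos: [0.5748, 0.2661, 0.1112]
ee_rot: [-3.141, 0.03, 0.0]
wrist_force: [-2.7, -1.2, -2.2]
width: 0.0274
```

```bash
python3 -c "
from h import *
st()"
```

```text
t 11.83 pos [0.5748 0.2661 0.1112] yaw -0.0193 tz [ 0.  0. -1.] q [ 0.434  0.443 -0.14   0.987  0.     2.024] F [-2.7  -1.21 -2.2 ] T [-0.276  0.644  0.074] w 0.0274
```

Request:
{"api": "carry_out", "payload": {"commands": [{"rx":0,"ry":0,"rz":-0.02,"dx":0,"dy":0,"dz":0,"jaw":0.5},{"rx":0,"ry":0,"rz":0,"dx":0,"dy":0,"dz":0,"jaw":0.5}]}}

```text
time_s: 12.0
tool_pos: [0.5747, 0.2661, 0.1112]
ee_rot: [-3.141, 0.061, 0.0]
wrist_force: [-2.5, -1.0, -2.7]
width: 0.0272
```

```bash
python3 -c "
from h import *
st()"
```

```text
t 12.0 pos [0.5747 0.2661 0.1112] yaw -0.0392 tz [-0.  0. -1.] q [ 0.434  0.443 -0.14   0.987  0.     2.044] F [-2.54 -1.02 -2.7 ] T [-0.233  0.691  0.091] w 0.0272
```

Request:
{"api": "carry_out", "payload": {"commands": [{"rx":0,"ry":0,"rz":-0.015,"dx":0,"dy":0,"dz":0,"jaw":0.5},{"rx":0,"ry":0,"rz":0,"dx":0,"dy":0,"dz":0,"jaw":0.5}]}}

```text
time_s: 12.17
tool_pos: [0.5747, 0.2661, 0.1113]
ee_rot: [-3.14, 0.085, 0.0]
wrist_force: [-2.1, -1.9, -2.1]
width: 0.0277
```

```bash
python3 -c "
from h import *
st()"
```

```text
t 12.17 pos [0.5747 0.2661 0.1113] yaw -0.0539 tz [-0.  0. -1.] q [ 0.434  0.443 -0.14   0.987  0.     2.058] F [-2.14 -1.89 -2.11] T [-0.2    0.675  0.15 ] w 0.0277
```

Torque is rising (0.15 N m), so it is reaching the stop.

Request:
{"api": "carry_out", "payload": {"commands": [{"rx":0,"ry":0,"rz":-0.01,"dx":0,"dy":0,"dz":0,"jaw":0.5},{"rx":0,"ry":0,"rz":0,"dx":0,"dy":0,"dz":0,"jaw":0.5}]}}

```text
time_s: 12.33
tool_pos: [0.5747, 0.2661, 0.1113]
ee_rot: [3.14, -0.1, -0.0]
wrist_force: [-2.1, -0.3, -2.3]
width: 0.0276
```

```bash
python3 -c "
from h import *
st()"
```

```text
t 12.33 pos [0.5747 0.2661 0.1113] yaw -0.0635 tz [-0. -0. -1.] q [ 0.434  0.443 -0.14   0.987  0.     2.068] F [-2.15 -0.25 -2.34] T [-0.276  0.686  0.123] w 0.0276
```

Request:
{"api": "carry_out", "payload": {"commands": [{"rx":0,"ry":0,"rz":-0.01,"dx":0,"dy":0,"dz":0,"jaw":0.5},{"rx":0,"ry":0,"rz":0,"dx":0,"dy":0,"dz":0,"jaw":0.5}]}}

```text
time_s: 12.5
tool_pos: [0.5747, 0.2661, 0.1112]
ee_rot: [3.139, -0.115, -0.0]
wrist_force: [-2.7, -1.4, -2.8]
width: 0.0273
```

```bash
python3 -c "
from h import *
st()"
```

```text
t 12.5 pos [0.5747 0.2661 0.1112] yaw -0.0735 tz [-0. -0. -1.] q [ 0.434  0.443 -0.14   0.987  0.     2.078] F [-2.69 -1.39 -2.85] T [-0.224  0.689  0.208] w 0.0273
```

Request:
{"api": "carry_out", "payload": {"commands": [{"rx":0,"ry":0,"rz":-0.008,"dx":0,"dy":0,"dz":0,"jaw":0.5},{"rx":0,"ry":0,"rz":0,"dx":0,"dy":0,"dz":0,"jaw":0.5}]}}

```text
time_s: 12.67
tool_pos: [0.5747, 0.266, 0.1112]
ee_rot: [3.139, -0.128, -0.0]
wrist_force: [-2.3, -0.3, -3.1]
width: 0.0273
```

```bash
cat >> h.py <<'E'
def avg(n=8):
    T=[]
    for i in range(n): ctrl.get_image("wrist");T.append(ctrl.read_state()["ft_torque"])
    print("avgT",np.mean(T,0).round(3),"sd",np.std(T,0).round(3))
E
python3 -c "
from h import *
st();avg()"
```

```text
t 12.67 pos [0.5747 0.266  0.1112] yaw -0.0814 tz [-0. -0. -1.] q [ 0.434  0.443 -0.14   0.987  0.     2.086] F [-2.29 -0.29 -3.11] T [-0.226  0.647  0.208] w 0.0273
avgT [-0.198  0.661  0.224] sd [0.027 0.032 0.026]
```

Request:
{"api": "carry_out", "payload": {"commands": [{"rx":0,"ry":0,"rz":-0.008,"dx":0,"dy":0,"dz":0,"jaw":0.5},{"rx":0,"ry":0,"rz":0,"dx":0,"dy":0,"dz":0,"jaw":0.5}]}}

```text
time_s: 13.23
tool_pos: [0.5747, 0.266, 0.1113]
ee_rot: [3.138, -0.14, -0.0]
wrist_force: [-3.5, -2.2, -2.9]
width: 0.0276
```

```bash
python3 -c "
from h import *
st();avg(6)
im=ctrl.get_image('wrist');a=cv2.resize(im[160:260,265:365],(600,600),interpolation=2)
cv2.imwrite('pics/c8.png',a[:,:,::-1])"
```

```text
t 13.23 pos [0.5747 0.266  0.1113] yaw -0.0895 tz [-0. -0. -1.] q [ 0.434  0.443 -0.14   0.987 -0.     2.094] F [-3.46 -2.24 -2.89] T [-0.154  0.677  0.212] w 0.0276
avgT [-0.161  0.709  0.244] sd [0.031 0.016 0.036]
```

View pics/c8.png

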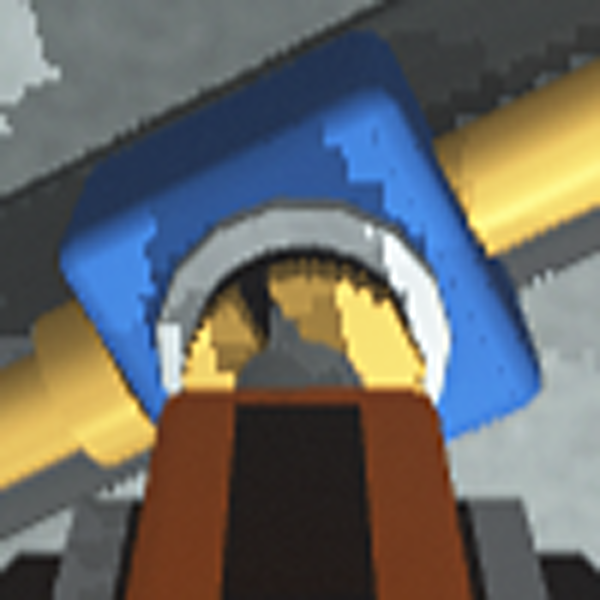

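Slot stands across the pipe, held at about 0.244 N m, so the screw is shut and snug. Backing off the load, then lifting.

Request:
{"api": "carry_out", "payload": {"commands": [{"rx":0,"ry":0,"rz":0.03,"dx":0,"dy":0,"dz":0,"jaw":0.5},{"rx":0,"ry":0,"rz":0.03,"dx":0,"dy":0,"dz":0,"jaw":0.5},{"rx":0,"ry":0,"rz":0,"dx":0,"dy":0,"dz":0.3,"jaw":0.5},{"rx":0,"ry":0,"rz":0,"dx":0,"dy":0,"dz":0.6,"jaw":0.5},{"rx":0,"ry":0,"rz":0,"dx":0,"dy":0,"dz":2,"jaw":0.5}]}}

```text
time_s: 14.0
tool_pos: [0.5741, 0.2656, 0.1389]
ee_rot: [3.14, -0.048, -0.003]
wrist_force: [0.0, -0.1, -1.8]
width: 0.0273
```

Request:
{"api": "carry_out", "payload": {"commands": [{"rx":0,"ry":0,"rz":0,"dx":0,"dy":0,"dz":2.2,"jaw":0.5},{"rx":0,"ry":0,"rz":0.1,"dx":-0.96,"dy":-2.83,"dz":0,"jaw":0.5},{"rx":0,"ry":0,"rz":0.1,"dx":-0.96,"dy":-2.83,"dz":0,"jaw":0.5},{"rx":0,"ry":0,"rz":0.1,"dx":-0.96,"dy":-2.83,"dz":0,"jaw":0.5},{"rx":0,"ry":0,"rz":0.1,"dx":-0.96,"dy":-2.83,"dz":0,"jaw":0.5}]}}

```text
time_s: 14.42
tool_pos: [0.5375, 0.1522, 0.1641]
ee_rot: [3.086, 0.586, 0.007]
wrist_force: [1.2, -0.5, -1.2]
width: 0.0274
```

Request:
{"api": "carry_out", "payload": {"commands": [{"rx":0,"ry":0,"rz":0.1,"dx":-0.96,"dy":-2.83,"dz":0,"jaw":0.5},{"rx":0,"ry":0,"rz":0.1,"dx":-0.96,"dy":-2.83,"dz":0,"jaw":0.5},{"rx":0,"ry":0,"rz":0.1,"dx":-0.96,"dy":-2.83,"dz":0,"jaw":0.5},{"rx":0,"ry":0,"rz":0.1,"dx":-0.96,"dy":-2.83,"dz":0,"jaw":0.5},{"rx":0,"ry":0,"rz":0.1,"dx":-0.96,"dy":-2.83,"dz":0,"jaw":0.5}]}}

```text
time_s: 14.83
tool_pos: [0.4895, 0.01, 0.1641]
ee_rot: [2.844, 1.33, 0.006]
wrist_force: [-0.4, 0.5, -1.9]
width: 0.0271
```

Request:
{"api": "carry_out", "payload": {"commands": [{"rx":0,"ry":0,"rz":0.1,"dx":-0.96,"dy":-2.83,"dz":0,"jaw":0.5},{"rx":0,"ry":0,"rz":0,"dx":0,"dy":0,"dz":0,"jaw":0.5},{"rx":0,"ry":0,"rz":0,"dx":0,"dy":0,"dz":0,"jaw":0.5}]}}

```text
time_s: 15.08
tool_pos: [0.4799, -0.0182, 0.1639]
ee_rot: [2.78, 1.459, 0.005]
wrist_force: [0.2, -0.1, -1.6]
width: 0.0273
```

Run:
```python
from h import *
s=st()
P=[]
for i in range(6):
    im=ctrl.get_image("wrist");q=ctrl.read_state();P.append(q["tool_pos"])
print(np.mean(P,0).round(4),np.std(P,0).round(4))
p=np.mean(P,0);c=cam("wrist");print("tip px",w2px("wrist",p-[0,0,.0506],c),"hole ctr px",w2px("wrist",[.479,-.017,.045],c))
print([(np.round(d["at"],4).tolist(),round(d["conf"],2),w2px("wrist",d["at"]).round().tolist()) for d in ctrl.recognise("wrist","stand")])
cv2.imwrite('pics/w9.png',im[:,:,::-1])
h=cv2.cvtColor(im,cv2.COLOR_RGB2HSV)
u,v=w2px("wrist",[.479,-.017,.045],c).astype(int)
m=im[:,:,:].max(2);print(u,v);print(h[v-10:v+11:4,u-20:u+21:4,2])
```

```text
t 15.08 pos [ 0.4799 -0.0182  0.1639] yaw 0.9662 tz [ 0.004 -0.    -1.   ] q [-0.038  0.127 -0.441  0.999  0.     0.567] F [ 0.23 -0.07 -1.61] T [ 0.057 -0.034 -0.001] w 0.0273
[ 0.4798 -0.0164  0.1631] [0.0003 0.0004 0.0004]
tip px [315.24276346 220.61246077] hole ctr px [314.06378955 192.50182155]
[([0.6162, -0.1079, 0.055], 0.86, [316.0, 335.0]), ([0.5859, 0.0897, 0.0624], 0.75, [472.0, 227.0]), ([0.349, -0.0175, 0.0444], 0.74, [227.0, 72.0]), ([0.469, -0.0105, 0.0411], 0.73, [314.0, 180.0])]
314 192
[[169 171 171 183 169 170 177 179 180 192 189]
 [171 165 170 125  71  68  71 174 191 185 177]
 [170 170 140  59  67  66  63  61 173 183 185]
 [172 169 108  62  62  64  62  65 165 185 186]
 [169 170 171  64  63  65  62  73 183 201 206]
 [174 178 175 126  94  68  99 140 208 206 208]]
```

Run:
```python
from h import *
im=cv2.imread('pics/w9.png');h=cv2.cvtColor(im,cv2.COLOR_BGR2HSV)
m=((h[:,:,2]<125)).astype(np.uint8);r=np.zeros_like(m);r[165:235,290:340]=m[165:235,290:340]
n,l,s,c=cv2.connectedComponentsWithStats(r);
for i in range(1,n):
    if s[i,4]>60: print(s[i],c[i])
p=np.array([.4798,-.0164,.1631]);print(w2px("wrist",p-[0,0,.0506]),w2px("wrist",[p[0],p[1],.045]))
cv2.imwrite('pics/c9.png',cv2.resize(im[150:250,265:365],(600,600),interpolation=2))
```

```text
[302 183  23  22 380] [313.37105263 193.81052632]
[290 210  50  25 637] [314.54945055 226.93720565]
[315.4669194  220.80677264] [315.22547832 192.99360557]
```

View pics/c9.png

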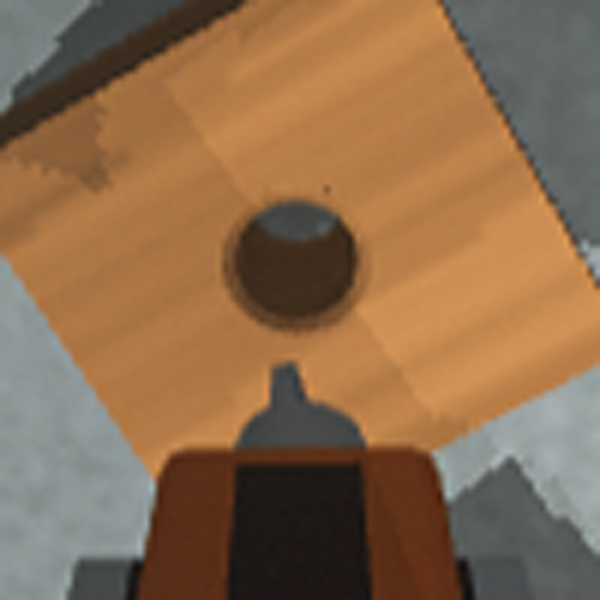

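The hole mouth is at about (314.5,193.7) and the driver axis projects to (315.2,193), so alignment is within 1 mm. Lowering.

Request:
{"api": "carry_out", "payload": {"commands": [{"rx":0,"ry":0,"rz":0,"dx":0,"dy":0,"dz":-2,"jaw":0.5},{"rx":0,"ry":0,"rz":0,"dx":0,"dy":0,"dz":-2,"jaw":0.5},{"rx":0,"ry":0,"rz":0,"dx":0,"dy":0,"dz":-1.5,"jaw":0.5},{"rx":0,"ry":0,"rz":0,"dx":0,"dy":0,"dz":-0.8,"jaw":0.5},{"rx":0,"ry":0,"rz":0,"dx":0,"dy":0,"dz":-0.8,"jaw":0.5}]}}

```text
time_s: 15.85
tool_pos: [0.4787, -0.0165, 0.0907]
ee_rot: [-2.778, -1.467, 0.001]
wrist_force: [0.1, -0.3, -0.4]
width: 0.0274
```

Request:
{"api": "carry_out", "payload": {"commands": [{"rx":0,"ry":0,"rz":0,"dx":0,"dy":0,"dz":-0.8,"jaw":0.5},{"rx":0,"ry":0,"rz":0,"dx":0,"dy":0,"dz":-0.8,"jaw":0.5},{"rx":0,"ry":0,"rz":0,"dx":0,"dy":0,"dz":-0.7,"jaw":0.5},{"rx":0,"ry":0,"rz":0,"dx":0,"dy":0,"dz":0,"jaw":0.5}]}}

```text
time_s: 16.18
tool_pos: [0.4784, -0.0169, 0.0672]
ee_rot: [-2.778, -1.466, 0.001]
wrist_force: [0.2, 0.7, -2.2]
width: 0.0271
```

Request:
{"api": "carry_out", "payload": {"commands": [{"rx":0,"ry":0,"rz":0,"dx":0,"dy":0,"dz":-0.3,"jaw":0.5},{"rx":0,"ry":0,"rz":0,"dx":0,"dy":0,"dz":-0.2,"jaw":0.5},{"rx":0,"ry":0,"rz":0,"dx":0,"dy":0,"dz":-0.1,"jaw":0.5},{"rx":0,"ry":0,"rz":0,"dx":0,"dy":0,"dz":0,"jaw":0.5}]}}

```text
time_s: 16.52
tool_pos: [0.4787, -0.017, 0.0623]
ee_rot: [-2.779, -1.466, 0.0]
wrist_force: [0.6, 0.4, -1.8]
width: 0.0271
```

Request:
{"api": "carry_out", "payload": {"commands": [{"rx":0,"ry":0,"rz":0,"dx":0,"dy":0,"dz":-0.1,"jaw":0.5},{"rx":0,"ry":0,"rz":0,"dx":0,"dy":0,"dz":0,"jaw":0.5}]}}

```text
time_s: 16.68
tool_pos: [0.4788, -0.017, 0.0614]
ee_rot: [2.778, 1.466, 0.0]
wrist_force: [-1.1, 0.2, -1.9]
width: 0.0274
```

Request:
{"api": "carry_out", "payload": {"commands": [{"rx":0,"ry":0,"rz":0,"dx":0,"dy":0,"dz":-0.1,"jaw":0.5},{"rx":0,"ry":0,"rz":0,"dx":0,"dy":0,"dz":0,"jaw":0.5}]}}

```text
time_s: 16.85
tool_pos: [0.4788, -0.017, 0.0603]
ee_rot: [2.779, 1.466, 0.0]
wrist_force: [-1.0, 0.5, -1.8]
width: 0.0269
```

Request:
{"api": "carry_out", "payload": {"commands": [{"rx":0,"ry":0,"rz":0,"dx":0,"dy":0,"dz":-0.05,"jaw":0.5},{"rx":0,"ry":0,"rz":0,"dx":0,"dy":0,"dz":0,"jaw":0.5}]}}

```text
time_s: 17.02
tool_pos: [0.4787, -0.017, 0.0598]
ee_rot: [2.779, 1.466, -0.0]
wrist_force: [-0.1, 0.1, -1.3]
width: 0.0275
```

Request:
{"api": "carry_out", "payload": {"commands": [{"rx":0,"ry":0,"rz":0,"dx":0,"dy":0,"dz":-0.06,"jaw":0.5},{"rx":0,"ry":0,"rz":0,"dx":0,"dy":0,"dz":0,"jaw":0.5}]}}

```text
time_s: 17.18
tool_pos: [0.4788, -0.0169, 0.0596]
ee_rot: [2.779, 1.466, 0.0]
wrist_force: [-1.8, 1.3, 3.6]
width: 0.0275
```

Request:
{"api": "carry_out", "payload": {"commands": [{"rx":0,"ry":0,"rz":0,"dx":0,"dy":0,"dz":0,"jaw":3.5},{"rx":0,"ry":0,"rz":0,"dx":0,"dy":0,"dz":0,"jaw":5},{"rx":0,"ry":0,"rz":0,"dx":0,"dy":0,"dz":0,"jaw":8.5},{"rx":0,"ry":0,"rz":0,"dx":0,"dy":0,"dz":0,"jaw":8.5},{"rx":0,"ry":0,"rz":0,"dx":0,"dy":0,"dz":0,"jaw":8.5}]}}

```text
time_s: 17.6
tool_pos: [0.4788, -0.017, 0.0592]
ee_rot: [2.779, 1.466, -0.0]
wrist_force: [-1.2, 0.6, 0.1]
width: 0.0808
```

Request:
{"api": "carry_out", "payload": {"commands": [{"rx":0,"ry":0,"rz":0,"dx":0,"dy":0,"dz":1,"jaw":8.5},{"rx":0,"ry":0,"rz":0,"dx":0,"dy":0,"dz":3,"jaw":8.5},{"rx":0,"ry":0,"rz":0,"dx":0,"dy":0,"dz":3,"jaw":8.5},{"rx":0,"ry":0,"rz":0,"dx":0,"dy":0,"dz":3,"jaw":8.5},{"rx":0,"ry":0,"rz":0,"dx":0,"dy":0,"dz":0,"jaw":8.5}]}}

```text
time_s: 18.02
tool_pos: [0.4825, -0.0171, 0.1655]
ee_rot: [2.775, 1.464, 0.012]
wrist_force: [1.6, -0.7, 0.2]
width: 0.0849
```

Run:
```python
from h import *
st();im=save("wrist","w10.png");sc=save("scene","s10.png")
hh=cv2.cvtColor(im,cv2.COLOR_RGB2HSV);m=((hh[:,:,1]>185)&(hh[:,:,2]>150)&(hh[:,:,0]<15)).astype(np.uint8)
c=max(cv2.findContours(m,0,2)[0],key=cv2.contourArea);W=np.array([px2w("wrist",u,v,.095)[:2] for u,v in c[:,0]]).astype(np.float32)
print(cv2.minAreaRect(W*1000))
for n in ["wrist","scene"]:
  for t in ["driver","blue_burner_slot"]:
    print(n,t,[(np.round(d["at"],3).tolist(),round(d["conf"],2)) for d in ctrl.recognise(n,t)][:3])
# scene: handle orange side silhouette, before vs after
a=cv2.imread('pics/scene.png')[165:210,300:345];b=sc[165:210,300:345,::-1]
def o(i):
    h=cv2.cvtColor(i,cv2.COLOR_BGR2HSV);k=((h[:,:,1]>190)&(h[:,:,0]<13)).astype(np.uint8);return cv2.boundingRect(k),cv2.countNonZero(k)
print(o(a),o(np.ascontiguousarray(b)))
# red screw / bystander differences between first and last scene pictures
d=cv2.absdiff(cv2.imread('pics/scene.png'),sc[:,:,::-1]).max(2);
for nm,(x0,x1,y0,y1) in dict(red=(205,240,210,250),mug=(155,200,150,195),jar=(220,252,132,178),scr=(385,436,158,192),brush=(455,476,138,186),bread=(295,365,285,348),blue=(425,455,210,240)).items(): print(nm,(d[y0:y1,x0:x1]>60).sum())
```

```text
t 18.02 pos [ 0.4825 -0.0171  0.1655] yaw 0.971 tz [ 0.009 -0.    -1.   ] q [-0.035  0.126 -0.438  0.997 -0.     0.564] F [ 1.58 -0.73  0.2 ] T [-0.015 -0.097  0.035] w 0.0849
((474.09942626953125, -16.270830154418945), (26.330602645874023, 25.202129364013672), 55.61564254760742)
wrist driver [([0.473, -0.011, 0.095], 0.98)]
wrist blue_burner_slot [([0.568, 0.257, 0.061], 0.53)]
scene driver [([0.487, -0.016, 0.08], 0.78)]
scene blue_burner_slot []
((0, 0, 0, 0), 0) ((0, 0, 0, 0), 0)
red 0
mug 0
jar 2
scr 45
brush 128
bread 0
blue 26
```

Run:
```python
from h import *
im=save("top","top2.png").astype(int);o=cv2.imread('pics/top.png')[:,:,::-1].astype(int)
cx,cy=243.1,171.6
for I in (o,im):
    g=I.sum(2);P=[(px2w("top",u,v,.066)[:2],w) for v in range(166,178) for u in range(237,249) if np.hypot(u-cx,v-cy)<3.6 for w in [max(0,420-g[v,u])]]
    X=np.array([p for p,w in P]);w=np.array([w for p,w in P],float);mu=(X*w[:,None]).sum(0)/w.sum();D=X-mu
    e,V=np.linalg.eigh((D*w[:,None]).T@D);a=np.arctan2(V[1,1],V[0,1]);print("slot world ang",a,"screw angle",(.386-a)%np.pi)
b=cv2.absdiff(im.astype(np.uint8),o.astype(np.uint8)).max(2)
for nm,(x0,x1,y0,y1) in dict(brush=(195,222,222,285),scraper=(232,276,214,258),jar=(388,416,234,262),mug=(432,464,208,245),bread=(300,345,92,134),red=(385,425,110,200)).items(): print(nm,(b[y0:y1,x0:x1]>60).sum())
```

```text
slot world ang -3.109070597297542 screw angle 0.3534779437077491
slot world ang 1.975518119183711 screw angle 1.5520745344060822
brush 6
scraper 0
jar 0
mug 0
bread 0
red 0
```

The top view puts the screw at about 1.55 rad (shut), with the bystanders and red burner unchanged. Handing in.

```bash
python3 -c "
from h import *
st();print(ctrl.hand_in())"
```

```text
t 18.37 pos [ 0.4777 -0.0169  0.158 ] yaw 0.971 tz [-0.002  0.    -1.   ] q [-0.035  0.133 -0.448  0.992 -0.     0.564] F [-0.6   0.1   0.87] T [-0.043 -0.008 -0.03 ] w 0.085
the job is handed in; nothing more can be done
None
```

I took the driver from the small wooden stand and seated its blade about 5 mm deep in the blue burner's slot. I turned the screw clockwise until the moment at the stop averaged about 0.24 N m. I then eased off, put the driver back in its stand, let go, and handed the job in at about 18 s; the hand-in gave no verdict.

Last checks:
- **Screw:** the top camera put it at about 1.55 rad. That view is coarse: for the start it read 0.35 rad, where the wrist view gave about 0.49.
- **Driver:** its handle top measured the same size as before at nearly the same place, so it appears to be standing in the stand. The gripper is open and clear of it by height.
- **Everything else:** the top view showed the red burner and the loose things unchanged. The scene view differed around the scraper and brush, and the blue burner where the screw turned. I put the scraper and brush down to the arm's shadow, since the arm never went near them.
- **Disagreement:** the last wrist fit of the driver was about 4 mm off in x from the earlier ones. The arm's pose reading was jittering by a few mm at that moment, so I did not act on it.

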